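# Find the rattling parts case and hold it out

## Robot

A 6-joint arm with a two-finger parallel gripper is mounted at the origin on the work surface. World frame = base frame: x ahead of the robot, y to its left, z up, the work surface at z = 0. Lengths are in mm, angles in rad, forces in N, time in s.
With the tool pointing down it reaches from about 350 to 875 mm from the base axis. Payload 15.5 kg.
Tool frame: the origin (TCP) lies on the centre line of the jaws, within the pads' length; the fingertips stand 22 mm ahead of it and the grasp point (between the pads) lies 3 mm ahead of it; z points along the fingers, y is the direction in which the jaws open and shut (so a half turn about z gives the same grasp; the last joint's range is limited). The gripper opens to 85 mm and grips with 20 to 120 N. Pads are 22 mm wide; open, the fingers measure 114 mm over their backs; the gripper's body (76 mm by 85 mm) begins 54 mm behind the grasp point. The pads swing forward as they close: fully open they stand 13 mm farther back than shut.
Start: joints at [-1.427, 0.494, 1.345, -0, 1.302, -0.096], TCP at [148.444, -607.117, 253.277] pointing down, gripper open.
Joint ranges: [-2.91, 2.91], [-0.82, 2.16], [0.22, 2.67], [-1.22, 4.37], [0.12, 2.79], [-3.08, 3.08]. Speed limits (rad/s): [1.89, 1.89, 2.57, 3.01, 3.01, 3.01].

## Interface

Orientations are given as a unit quaternion [x, y, z, w].
In Python, from cell import env gives the robot as it stands. The module is installed in compiled form; this text tells all that it offers.
- The arm moves only by the tool jog_arm, never from a script. Its argument "plan" is one flat list of numbers, 7 for each row, row after row: the turn, a rotation vector about the world's x, y, z in degrees, then the shift along the world's x, y, z in mm, then the opening in per cent of the stroke, from 0 (shut) to 100 (fully open). In form: [ax, ay, az, x, y, z, grip, ax, ay, az, x, y, z, grip, ...]. A call has 1 to 10 rows; each row shifts and turns the commanded pose from where the row before left it; what a row does not reach is not made up. A row lasts 1/10 s, in which the tool goes at most 50 mm and 8.59 degrees, less where a joint would pass 70% of its speed; a pose out of reach is approached as far as the arm can. A call with a gripper value outside its range is refused whole. The fingers move at their own pace and stop on an object; "grip_force" is the grip in N (left out, the last holds). Time passes only in rows, so rows that do not move let the fingers close. It gives the time, the measured TCP pose, the force and the opening at its end, in the units of the state.
- env.get_state(): the state, without advancing time (a new reading comes with each control period).
- env.read_camera(name): name is "side" or "top"; returns the picture (384x512x3 uint8, red, green, blue); there is no depth.
- env.camera_info(name): a dict with "intrinsics" (3x3 intrinsics, pixels), "rvec" (rotation vector, rad) and "tvec" (3), from world to camera coordinates, as OpenCV has them. Camera axes: x right, y down, z forward; pixel columns grow to the right and rows downward; lengths in mm; the calibration is good to about 2 mm. A picture is of the moment at which its call begins. camera_info takes no time and is no camera call.
- env.job_done(): hands the job in, once; it reports no verdict.
The state is a dict: "time": time; "joints": joint angles; "dq": joint speeds; "effort": joint torques, N m; "position": TCP position; "orientation": TCP orientation; "ft_force": force on the tool from outside, world axes, zero at the start; "torque": the same for the moment, N m; "width": opening from 0.0 (shut) to 1.0 (fully open).
Only numpy, scipy, OpenCV 4.12 (cv2) and the standard library are available. Lean on these libraries where they do the work, as an engineer would, in place of code of your own. Each camera call takes 0.05 s, during which the arm holds its last target. There are 200 camera calls.

## Task

Three sealed parts cases stand in the tray on the tyre-shop bench; two are packed tight and one has something loose inside. Lift one case at a time and shake it well to and fro along its length until you find the one that rattles, putting every quiet one back upright in a tray pocket without taking it over the rubber mat or disturbing the other things on the bench. Hold the rattling case out over the middle of the mat, level, still and about 20 cm above it, and finish while still holding it there in the gripper.

Things in the scene. Friction and masses are not known exactly. Their poses are not given: they have to be found in the camera images.
- tray: Dark steel plate 150 (x) by 390 (y) by 4 mm, fixed at a place and turn that vary; origin under its centre, z up. Three pockets side by side along y, 125 mm apart, each 120 (x) by 60 mm inside; rims 4 mm thick, tops 10 mm above the bench. Each holds one case at the start. A loose 45 mm tall steel socket stands just beyond the tray, a wheel nut just before it.
- pocket_left (a point): Start centre of the case in the pocket on the robot's left (+y of the tray), half-way up, 39 mm above the bench. Fixed to the tray: it does not follow the case. Axes: z up, x along the length of pocket and case. The case is within 3 mm and 0.03 rad of it. A case back in any of the pockets has its centre here again.
- pocket_middle (a point): As pocket_left, for the middle pocket. All three cases look the same: grey plastic, 110 long (x), 50 wide (y), 70 mm tall, plain flat sides, dark lid seam, a steel latch at each end; 0.4 to 0.6 kg, sealed for good. They stand on the pocket floor, 4 mm above the bench, with 75 mm between neighbours. Grip across the 50 mm width, from above.
- pocket_right (a point): As pocket_left, for the right pocket. Any of the cases may be the rattling one. Each holds a load of 0.26 kg, at most 12 mm off centre at the start: wedged fast in quiet ones; in the other it slides along x, 36 mm either way, once tipped lengthwise over 0.25 rad or shaken over 2 m/s2, and stays put when level. End to end, the moment on a level hold shifts by 0.18 N m.
- mat_top (a point): Middle of the top of the black rubber hand-over mat, 100 mm (x) by 200 mm (y) and 4 mm thick, lying fixed on the bench beyond the tray; z up. A pressure gauge and a jar (70 mm tall) stand beside its two ends.
There are look-alikes about, which are no part of the job. Of the things that look like the part that bears mat_top, the smallest one is meant.

How it is judged (in metres and radians):
On the way, in this order (a step that is already met when the one before it is completed fails the run):
1. the rattling case is lifted clear and its load thrown to one end (height (world z) of case_a_mid above 0.1 m and (value of joint load_a above 0.026 m or value of joint load_a below -0.026 m)).
2. the load comes back from that end while the case is in the air (shaken to and fro) (height (world z) of case_a_mid above 0.1 m and value of joint load_a between -0.014 and 0.014 m).
At the end, for the whole second after the job is handed in: The rattling case is held in the gripper with its centre within 40 mm (horizontally) of the mat's middle and 150 to 320 mm above the bench, level within 0.2 rad and still (under 0.03 m/s); both quiet cases stand upright in tray pockets, centres within 15 mm of a pocket's point, released and at rest (horizontal distance between case_a_mid and mat_top below 0.04 m and height (world z) of case_a_mid between 0.15 and 0.32 m and angle between case_a_mid's own z axis and vertical below 0.2 rad and linear speed of each of case_a, case_b, case_c below 0.03 m/s and angular speed of case_a below 0.2 rad/s and contact force between case_a and the fingers above 2 N and (distance between case_b_mid and pocket_left below 0.015 m or distance between case_b_mid and pocket_middle below 0.015 m or distance between case_b_mid and pocket_right below 0.015 m) and angle between each of case_b_mid, case_c_mid's own z axis and vertical below 0.1 rad and contact force between each of case_b, case_c and the fingers below 0.1 N and (distance between case_c_mid and pocket_left below 0.015 m or distance between case_c_mid and pocket_middle below 0.015 m or distance between case_c_mid and pocket_right below 0.015 m)); the arm keeps its last pose, push and grip.
It fails at once if a quiet case is taken over the mat (horizontal distance between any of case_b_mid, case_c_mid and mat_top below 0.06 m).
It fails at once if a bystander is moved more than 4 cm or knocked over (distance of any of socket, wheel_nut, gauge, wrench, screwdriver, valve_jar, paste_pot from where it was at the start of the episode above 0.04 m or angle between any of socket, valve_jar, paste_pot's own z axis and vertical above 0.6 rad).
It also fails if it takes over 72 s, if anything falls off the work surface, if the arm or the gripper's body presses on something with over 40 N, if the wrist force passes 120 N, or if a joint passes its speed limit or range.

## Working session

There is one attempt and no reset: what is moved stays moved. The work goes in short steps, Python scripts to look and compute and a tool call to move; the robot and the scene stay as the last step left them, time stands still between calls to the robot, and variables do not carry over. Pictures are saved under pics/ and viewed, about 8 in all and at most 12, crops included, and the job is handed in when it is done.

Besides the shell and the picture viewer there is one more tool, called after "Request:" by a JSON object that holds its "name" and its "arguments", one argument or row to a line. jog_arm: Moves the arm, as the interface text tells. Its arguments: {"type":"object","properties":{"plan":{"type":"array"},"grip_force":{"type":"number"}},"required":["plan"]}

```bash
mkdir -p pics; cat > h.py <<'E'
import numpy as np, cv2
from cell import env
def shot(n,f):
    im=env.read_camera(n); cv2.imwrite('pics/'+f,cv2.cvtColor(im,cv2.COLOR_RGB2BGR)); return im
def cam(n):
    c=env.camera_info(n); K=np.array(c['intrinsics'],float); R=cv2.Rodrigues(np.array(c['rvec'],float))[0]; t=np.array(c['tvec'],float).ravel(); return K,R,t
def back(n,u,v,z):
    K,R,t=cam(n); d=R.T@np.linalg.solve(K,[u,v,1.]); o=-R.T@t; return o+d*(z-o[2])/d[2]
def proj(n,p):
    K,R,t=cam(n); q=(R@np.atleast_2d(p).T).T+t; q=q@K.T; return q[:,:2]/q[:,2:]
E
python3 - <<'E'
from h import *
for n in('top','side'):
    shot(n,n+'0.png'); K,R,t=cam(n); print(n,-R.T@t,R[2],K[0,0])
a=[cv2.imread('pics/top0.png')]; cv2.imwrite('pics/top0b.png',cv2.resize(a[0],(800,600),interpolation=cv2.INTER_CUBIC))
s=env.get_state(); print(s)
E
```

```text
top [ 323.15920973  -21.90183967 1125.29710535] [ 0.11879009  0.02320432 -0.99264821] 395.47788271113546
side [-77.44190751 713.53678057 735.24860777] [ 0.47480657 -0.64779333 -0.59575375] 447.55752221896523
{'time': 0.1, 'joints': array([-1.42647008e+00,  4.94173106e-01,  1.34604625e+00,  9.74699449e-06,
        1.30248520e+00, -9.55166968e-02]), 'dq': array([ 0.00202436, -0.00139562, -0.0007477 , -0.00119105, -0.00078639,
       -0.00023892]), 'effort': array([ 6.51802548e-03, -8.83588386e+01, -3.84561038e+01,  3.43188131e-04,
        5.20967762e-03, -1.03837417e-05]), 'position': array([ 148.42368453, -606.82876821,  252.73525354]), 'orientation': array([ 9.92818035e-01,  1.19632942e-01, -8.86958958e-06, -5.55903432e-04]), 'ft_force': array([-0.449933  ,  0.04511022,  0.4203435 ]), 'torque': array([ 0.00075264, -0.02870941, -0.01931161]), 'width': 0.9972863872697315}
```

View pics/top0b.png

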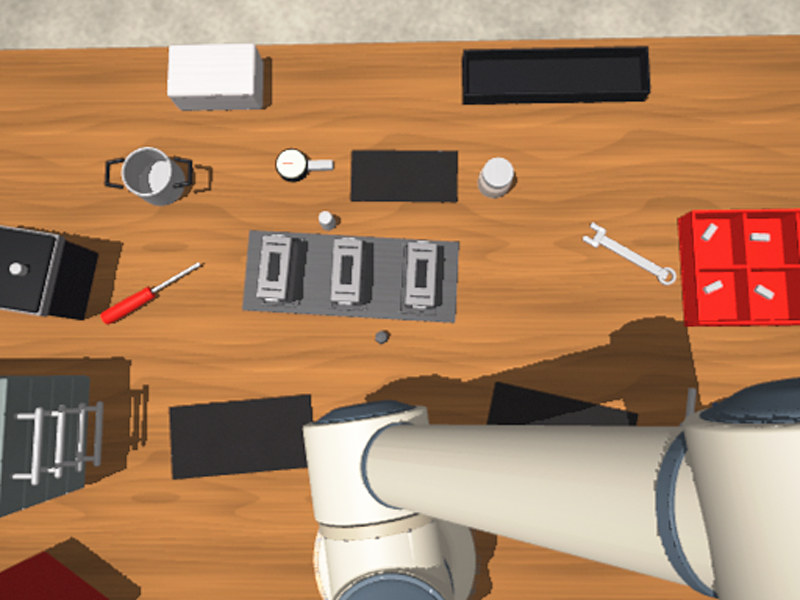

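View pics/side0.png

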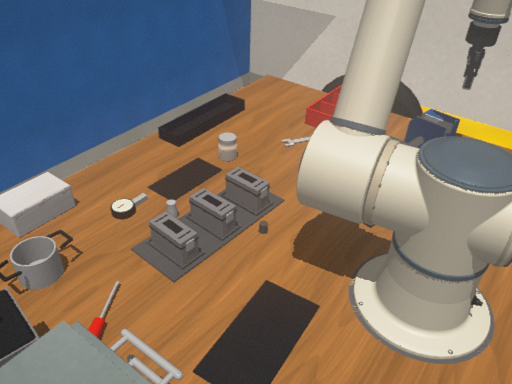

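The top view (800×600 scale) shows the tray with corners at about (250,230), (459,241), (456,322), (243,310). The mat is at (351–458, 151–201), between the gauge and the jar. The other dark sheets, nearer the robot, are bigger.

```bash
python3 - <<'E'
from h import *
f=.64
T=np.array([back('top',u*f,v*f,4) for u,v in[(250,230),(459,241),(456,322),(243,310)]])
M=np.array([back('top',u*f,v*f,4) for u,v in[(351,151),(458,151),(458,201),(351,201)]])
for n,Q in(('tray',T),('mat',M)):
    y=(Q[0]+Q[3]-Q[1]-Q[2])/2; x=(Q[0]+Q[1]-Q[2]-Q[3])/2
    print(n,Q.mean(0),np.linalg.norm(x),np.linalg.norm(y),'yaw',np.degrees(np.arctan2(-y[0],y[1])),np.degrees(np.arctan2(x[1],x[0])))
for n,p in dict(sock=(326,219),nut=(382,337),gauge=(292,164),jar=(497,178)).items(): print(n,back('top',p[0]*f,p[1]*f,0 if n!='jar'else 70)[:2])
im=cv2.imread('pics/top0.png')
c=im[140:215,145:305]; cv2.imwrite('pics/c.png',cv2.resize(c,None,fx=5,fy=5,interpolation=cv2.INTER_CUBIC))
E
```

```text
tray [497.12473645  78.53570238   4.        ] 149.83263764447318 389.448043165992 yaw -3.7378056298791105 -3.4712122276506148
mat [684.40145382 -20.43524066   4.        ] 96.44855359649762 200.1334624535693 yaw -0.8258062145377406 -0.5147861232331378
sock [604.76506939 126.65110833]
nut [383.74293025  23.04604194]
gauge [711.90022247 191.75662788]
jar [ 656.96006783 -182.82861211]
```

View pics/c.png

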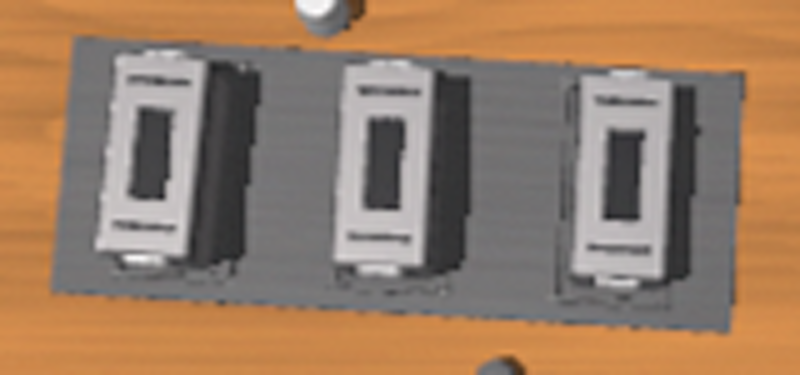

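Request:
{"name": "jog_arm", "arguments": {
  "plan": [0, 0, -1.74, 24, 40, 0, 100, 0, 0, -1.74, 24, 40, 0, 100, 0, 0, -1.74, 24, 40, 0, 100, 0, 0, -1.74, 24, 40, 0, 100, 0, 0, -1.74, 24, 40, 0, 100, 0, 0, -1.74, 24, 40, 0, 100, 0, 0, -1.74, 24, 40, 0, 100, 0, 0, -1.74, 24, 40, 0, 100, 0, 0, -1.74, 24, 40, 0, 100, 0, 0, -1.74, 24, 40, 0, 100],
  "grip_force": 80
}}

```text
time: 1.1
position: [389.0, -205.3, 253.3]
orientation: [0.999, -0.033, -0.0, 0.0]
ft_force: [1.2, 0.0, -0.1]
width: 0.996
```

Request:
{"name": "jog_arm", "arguments": {
  "plan": [0, 0, 0, 25, 40, 0, 100, 0, 0, 0, 25, 40, 0, 100, 0, 0, 0, 25, 40, -20, 100, 0, 0, 0, 25, 40, -20, 100, 0, 0, 0, 0, 0, 0, 100, 0, 0, 0, 0, 0, 0, 100, 0, 0, 0, 0, 0, 0, 100]
}}

```text
time: 1.8
position: [487.0, -49.6, 214.4]
orientation: [0.999, -0.032, -0.0, 0.0]
ft_force: [0.0, -0.7, 0.0]
width: 1.001
```

```bash
python3 - <<'E'
from h import *
from scipy.spatial.transform import Rotation as R_
for n,c in dict(L=[(117,55),(209,58),(187,258),(97,250)],M=[(342,64),(436,66),(425,270),(333,265)],R=[(583,73),(673,78),(662,280),(572,272)]).items():
    P=np.array([back('top',u/5+145-.4,v/5+140-.4,74) for u,v in c]); x=P[0]+P[1]-P[2]-P[3]; print(n,P.mean(0)[:2],np.degrees(np.arctan2(x[1],x[0])))
s=env.get_state(); r=R_.from_quat(s['orientation']).as_matrix(); print(s['time'],s['position'],s['joints'],np.degrees(np.arctan2(r[1,0],r[0,0])),r[:,2],s['torque'],s['ft_force'])
a=shot('side','s1.png'); cv2.imwrite('pics/s1c.png',cv2.resize(cv2.cvtColor(a,cv2.COLOR_RGB2BGR)[100:300,120:320],(600,600)))
E
```

```text
L [503.3408859  207.38711217] -5.107530030735461
M [496.00462271  81.82755473] -2.6728687579897557
R [489.47021274 -46.63170292] -3.7948738492188174
1.8 [486.95705753 -49.62162892 214.4173539 ] [-2.23495366e-01  3.52848293e-01  1.72207679e+00 -2.13620509e-04
  1.06673610e+00  1.41165075e+00] -3.6810600663407245 [-1.08270562e-04 -1.67214069e-04 -9.99999980e-01] [ 0.02770942  0.02107623 -0.00475414] [ 0.04283775 -0.71148107  0.04987306]
```

View pics/s1c.png

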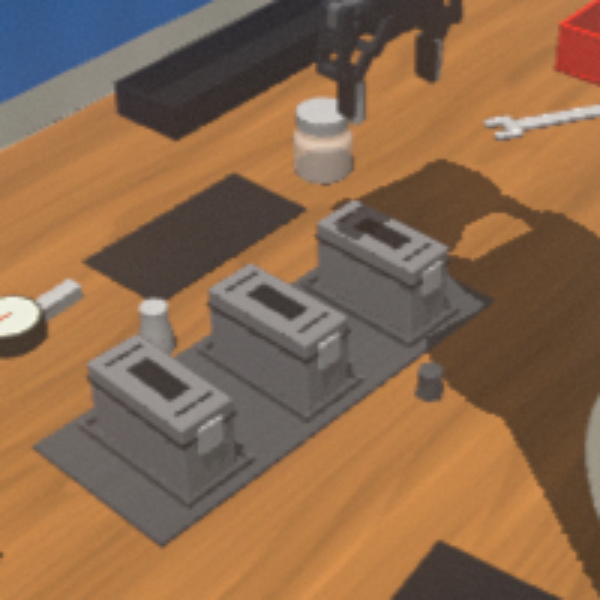

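The side view shows all three cases upright in their pockets. The open gripper is above the right one, with nothing in the way.

Request:
{"name": "jog_arm", "arguments": {
  "plan": [0, 0, 0, 2, 3, -40, 100, 0, 0, 0, 0, 0, -40, 100, 0, 0, 0, 0, 0, -40, 100, 0, 0, 0, 0, 0, -35, 100, 0, 0, 0, 0, 0, -14, 100, 0, 0, 0, 0, 0, 0, 100, 0, 0, 0, 0, 0, 0, 0, 0, 0, 0, 0, 0, 0, 0, 0, 0, 0, 0, 0, 0, 0, 0, 0, 0, 0, 0, 0, 0],
  "grip_force": 80
}}

```text
time: 2.85
position: [489.9, -46.4, 46.7]
orientation: [0.999, -0.032, 0.001, 0.0]
ft_force: [-2.2, -1.7, 12.4]
width: 0.576
```

Request:
{"name": "jog_arm", "arguments": {
  "plan": [0, 0, 0, 0, 0, 0, 0, 0, 0, 0, 0, 0, 0, 0, 0, 0, 0, 0, 0, 0, 0, 0, 0, 0, 0, 0, 0, 0]
}}

```text
time: 3.25
position: [489.9, -46.4, 46.7]
orientation: [0.999, -0.032, 0.001, 0.0]
ft_force: [-2.5, -2.6, 12.7]
width: 0.577
```

Request:
{"name": "jog_arm", "arguments": {
  "plan": [0, 0, 0, 0, 0, 15, 0, 0, 0, 0, 0, 0, 30, 0, 0, 0, 0, 0, 0, 40, 0, 0, 0, 0, 0, 0, 40, 0, 0, 0, 0, 0, 0, 40, 0, 0, 0, 0, 0, 0, 25, 0, 0, 0, 0, 0, 0, 0, 0, 0, 0, 0, 0, 0, 0, 0, 0, 0, 0, 0, 0, 0, 0, 0, 0, 0, 0, 0, 0, 0]
}}

```text
time: 4.25
position: [488.5, -45.9, 233.9]
orientation: [0.999, -0.032, -0.001, -0.0]
ft_force: [0.2, -0.3, -5.5]
width: 0.574
```

```bash
cat > st.py <<'E'
from h import *
s=env.get_state(); print(s['time'],s['position'].round(1),'F',s['ft_force'].round(2),'T',s['torque'].round(3),'eff',s['effort'].round(2),s['width'].round(3),s['orientation'].round(3),s['dq'].round(3))
E
python3 st.py
```

```text
Traceback (most recent call last):
  File "st.py", line 2, in <module>
    s=env.get_state(); print(s['time'],s['position'].round(1),'F',s['ft_force'].round(2),'T',s['torque'].round(3),'eff',s['effort'].round(2),s['width'].round(3),s['orientation'].round(3),s['dq'].round(3))
                                                                                                                                             ^^^^^^^^^^^^^^^^
AttributeError: 'float' object has no attribute 'round'
```

Request:
{"name": "jog_arm", "arguments": {
  "plan": [0, 0, 0, 45, -3, 0, 0, 0, 0, 0, -45, 3, 0, 0, 0, 0, 0, -45, 3, 0, 0, 0, 0, 0, 45, -3, 0, 0, 0, 0, 0, 45, -3, 0, 0, 0, 0, 0, -45, 3, 0, 0, 0, 0, 0, 0, 0, 0, 0, 0, 0, 0, 0, 0, 0, 0, 0, 0, 0, 0, 0, 0, 0, 0, 0, 0, 0, 0, 0, 0]
}}

```text
time: 5.25
position: [489.7, -46.1, 235.2]
orientation: [0.999, -0.032, 0.0, 0.0]
ft_force: [0.1, -0.2, -5.3]
width: 0.576
```

```bash
python3 st.py
```

```text
Traceback (most recent call last):
  File "st.py", line 2, in <module>
    s=env.get_state(); print(s['time'],s['position'].round(1),'F',s['ft_force'].round(2),'T',s['torque'].round(3),'eff',s['effort'].round(2),s['width'].round(3),s['orientation'].round(3),s['dq'].round(3))
                                                                                                                                             ^^^^^^^^^^^^^^^^
AttributeError: 'float' object has no attribute 'round'
```

Request:
{"name": "jog_arm", "arguments": {
  "plan": [0, 0, 0, -45, 3, 0, 0, 0, 0, 0, 45, -3, 0, 0, 0, 0, 0, 45, -3, 0, 0, 0, 0, 0, -45, 3, 0, 0, 0, 0, 0, -45, 3, 0, 0, 0, 0, 0, 45, -3, 0, 0, 0, 0, 0, 0, 0, 0, 0, 0, 0, 0, 0, 0, 0, 0, 0, 0, 0, 0, 0, 0, 0, 0, 0, 0, 0, 0, 0, 0]
}}

```text
time: 6.25
position: [489.3, -46.1, 235.4]
orientation: [0.999, -0.032, 0.0, 0.0]
ft_force: [0.1, -0.2, -5.1]
width: 0.579
```

```bash
python3 st.py
```

```text
Traceback (most recent call last):
  File "st.py", line 2, in <module>
    s=env.get_state(); print(s['time'],s['position'].round(1),'F',s['ft_force'].round(2),'T',s['torque'].round(3),'eff',s['effort'].round(2),s['width'].round(3),s['orientation'].round(3),s['dq'].round(3))
                                                                                                                                             ^^^^^^^^^^^^^^^^
AttributeError: 'float' object has no attribute 'round'
```

```bash
sed -i "s/s\['width'\].round(3)/s['width']/" st.py; python3 st.py
```

```text
6.25 [489.3 -46.1 235.4] F [ 0.09 -0.24 -5.08] T [ 0.033  0.146 -0.019] eff [ 2.000e-02 -6.958e+01 -3.505e+01  2.000e-02 -1.200e-01 -0.000e+00] 0.5792651655735347 [ 0.999 -0.032  0.     0.   ] [-0.001 -0.002  0.002 -0.001  0.002  0.   ]
```

Request:
{"name": "jog_arm", "arguments": {
  "plan": [0, 0, 0, -12, 1, 0, 0, 0, 0, 0, -24, 1, 0, 0, 0, 0, 0, -36, 2, 0, 0, 0, 0, 0, -45, 3, 0, 0, 0, 0, 0, 0, 0, 0, 0, 0, 0, 0, 0, 0, 0, 0, 0, 0, 0, 0, 0, 0, 0, 0, 0, 0, 0, 0, 0, 0, 0, 0, 0, 0, 0, 0, 0]
}}

```text
time: 7.15
position: [372.8, -39.1, 235.2]
orientation: [0.999, -0.032, 0.0, -0.0]
ft_force: [0.6, -0.1, -5.5]
width: 0.575
```

```bash
python3 st.py
```

```text
7.15 [372.8 -39.1 235.2] F [ 0.6  -0.09 -5.45] T [ 0.009 -0.126  0.017] eff [-4.000e-02 -5.016e+01 -3.196e+01 -2.000e-02  9.000e-02  0.000e+00] 0.5754765482406625 [ 0.999 -0.032  0.    -0.   ] [ 0.001  0.001  0.004  0.     0.001 -0.001]
```

Request:
{"name": "jog_arm", "arguments": {
  "plan": [0, 0, 0, 12, -1, 0, 0, 0, 0, 0, 24, -1, 0, 0, 0, 0, 0, 36, -2, 0, 0, 0, 0, 0, 45, -3, 0, 0, 0, 0, 0, 0, 0, 0, 0, 0, 0, 0, 0, 0, 0, 0, 0, 0, 0, 0, 0, 0, 0, 0, 0, 0, 0, 0, 0, 0, 0, 0, 0, 0, 0, 0, 0]
}}

```text
time: 8.05
position: [488.7, -46.0, 235.4]
orientation: [0.999, -0.032, -0.0, -0.0]
ft_force: [-0.4, -0.1, -6.0]
width: 0.575
```

```bash
python3 st.py
```

```text
8.05 [488.7 -46.  235.4] F [-0.44 -0.06 -5.95] T [-0.042  0.133  0.046] eff [ 5.000e-02 -6.932e+01 -3.497e+01  2.000e-02 -9.000e-02  0.000e+00] 0.5752992458679768 [ 0.999 -0.032 -0.    -0.   ] [ 0.     0.001 -0.002  0.    -0.    -0.002]
```

The moment about y flips sign with each throw (+0.15 → −0.13 → +0.13). As a check, I'll move gently to the same back position; the moment should then stay put.

Request:
{"name": "jog_arm", "arguments": {
  "plan": [0, 0, 0, -5, 0, 0, 0, 0, 0, 0, -12, 1, 0, 0, 0, 0, 0, -18, 1, 0, 0, 0, 0, 0, -22, 1, 0, 0, 0, 0, 0, -22, 1, 0, 0, 0, 0, 0, -18, 1, 0, 0, 0, 0, 0, -12, 1, 0, 0, 0, 0, 0, -6, 1, 0, 0, 0, 0, 0, -2, 0, 0, 0, 0, 0, 0, 0, 0, 0, 0]
}}

```text
time: 9.05
position: [372.6, -39.1, 235.4]
orientation: [0.999, -0.032, 0.0, 0.0]
ft_force: [0.0, -0.4, -4.6]
width: 0.577
```

```bash
cat > avg.py <<'E'
from h import *
T=[];F=[];E=[]
for i in range(8):
    env.read_camera('top'); s=env.get_state(); T.append(s['torque']);F.append(s['ft_force']);E.append(s['effort'][4])
print(s['time'],s['position'].round(1),'F',np.mean(F,0).round(2),'T',np.mean(T,0).round(3),np.std(T,0).round(3),'e5',np.mean(E).round(3),s['width'],s['orientation'].round(3))
E
python3 avg.py
```

```text
9.45 [372.4 -39.1 235.2] F [ 0.14 -0.08 -5.2 ] T [-0.     0.088  0.008] [0.016 0.037 0.024] e5 -0.073 0.5778764859845227 [ 0.999 -0.032 -0.    -0.   ]
```

Request:
{"name": "jog_arm", "arguments": {
  "plan": [0, 0, 0, 12, -1, 0, 0, 0, 0, 0, 24, -1, 0, 0, 0, 0, 0, 36, -2, 0, 0, 0, 0, 0, 45, -3, 0, 0, 0, 0, 0, -45, 3, 0, 0, 0, 0, 0, -45, 3, 0, 0, 0, 0, 0, 0, 0, 0, 0, 0, 0, 0, 0, 0, 0, 0, 0, 0, 0, 0, 0, 0, 0, 0, 0, 0, 0, 0, 0, 0]
}}

```text
time: 10.45
position: [400.5, -40.3, 235.4]
orientation: [0.999, -0.032, 0.001, 0.0]
ft_force: [0.6, 0.3, -5.1]
width: 0.575
```

```bash
python3 avg.py
```

```text
10.85 [399.3 -40.1 235.2] F [ 0.04 -0.17 -4.82] T [-0.005 -0.099  0.011] [0.043 0.038 0.025] e5 0.074 0.576670685802289 [ 0.999 -0.032 -0.    -0.   ]
```

It rattles: a gentle move kept the moment at +0.088, and a throw flipped it to −0.099, a shift of 0.19 N m. So the right case is the one, and the other two need not be touched. Next I carry it to the mat.

Request:
{"name": "jog_arm", "arguments": {
  "plan": [0, 0, 0, 10, 1, 0, 0, 0, 0, 0, 25, 2, 0, 0, 0, 0, 0, 40, 3, 0, 0, 0, 0, 0, 45, 3, 0, 0, 0, 0, 0, 45, 3, 0, 0, 0, 0, 0, 45, 3, 0, 0, 0, 0, 0, 35, 2, 0, 0, 0, 0, 0, 25, 2, 0, 0, 0, 0, 0, 12, 1, 0, 0, 0, 0, 0, 3, 0, 0, 0]
}}

```text
time: 11.85
position: [685.8, -19.7, 234.3]
orientation: [0.999, -0.032, -0.0, -0.0]
ft_force: [-0.7, 0.3, -5.4]
width: 0.575
```

Request:
{"name": "jog_arm", "arguments": {
  "plan": [0, 0, 0, 0, 0, 0, 0, 0, 0, 0, 0, 0, 0, 0, 0, 0, 0, 0, 0, 0, 0, 0, 0, 0, 0, 0, 0, 0, 0, 0, 0, 0, 0, 0, 0, 0, 0, 0, 0, 0, 0, 0]
}}

```text
time: 12.45
position: [684.1, -20.1, 235.4]
orientation: [0.999, -0.032, 0.0, -0.0]
ft_force: [-0.7, -0.6, -4.4]
width: 0.575
```

```bash
python3 st.py; python3 - <<'E'
from h import *
a=shot('side','s2.png'); b=shot('top','t2.png')
im=np.hstack([cv2.imread('pics/s2.png')[40:300,60:360],cv2.imread('pics/t2.png')[60:320,120:420]]); cv2.imwrite('pics/v2.png',cv2.resize(im,(800,346)))
E
```

```text
12.45 [684.1 -20.1 235.4] F [-0.69 -0.64 -4.44] T [-0.024 -0.081  0.007] eff [-1.0000e-02 -1.0159e+02 -4.0960e+01 -0.0000e+00  6.0000e-02  0.0000e+00] 0.5754791355597193 [ 0.999 -0.032  0.    -0.   ] [-0.     0.003 -0.002 -0.001  0.     0.002]
```

View pics/v2.png

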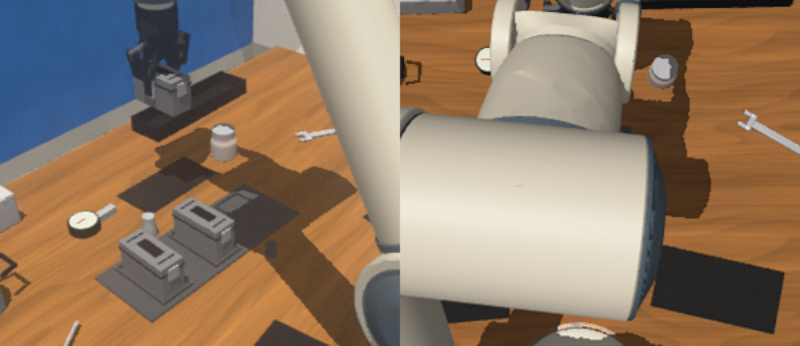

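The picture shows the case held level over the mat. The left and middle cases, the socket, jar, gauge and nut are where they were. Handing in.

```bash
python3 -c "
from cell import env
print(env.job_done())"
```

```text
the job is handed in; nothing more can be done
None
```

The case from the right pocket is the one that rattles. It is now held over the mat, and I handed the job in at 12.5 s.

- **Finding it:** I tested the right case first. After throws to opposite ends, the moment on the level hold changed sign, with averaged readings of +0.088 and −0.099 N m. That shift of about 0.19 N m is close to the 0.18 expected. A gentle move between the same places left it unchanged, so the load really was sliding.
- **Other cases:** I never lifted the left and middle ones. They stand in their pockets as they did at the start.
- **Final hold:** The tool is at (684, −20, 235) mm, and I measured the mat's middle at (684, −20). The case looks level in the last picture, with its centre about 23 cm above the bench. Joint speeds were almost zero and the grip was set to 80 N.
- **Bystanders:** Those in view (socket, wheel nut, gauge, jar and wrench) had not visibly moved. The last picture did not show the paste pot or most of the screwdriver, but the arm's path kept clear of both.

None of the robot checks failed or disagreed. The single moment readings varied by about 0.04 N m, so I averaged them.

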